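# Ready the aeration compressor and couple its inlet filter

### The job

Get the aeration compressor ready to run: first clear its base by putting the black dust cover from its inlet adaptor and every sample jar on the base plate into the white tray, jars upright, then turn the flywheel by hand clockwise (as seen from the robot's side) until it goes over compression and stop it just past top dead centre. After that push the camlock coupling with the inlet filter, both cam arms still raised, fully home on the grooved adaptor and swing its two cam arms down one after the other until both are fully down and locked. Leave the other things on the bench where they are.

Things in the scene. Friction and masses are not known exactly. Their poses are not given: they have to be found in the camera images.
- compressor: Grey piston compressor fixed on a base plate 12 mm thick. Origin on the bench; x away from the robot, z up. In its frame (mm) the plate spans x -155..170, y -180..230; surge tank 92 high at x 2..78, y -155..15, the adaptor on top; flywheel at y 52..208; behind it crankcase and finned cylinder (x 80..155, y 88..172, up to 168 high). In front (x below -10) only jars stand on the plate.
- adaptor_seat (a point): On the vertical axis of the aluminium grooved adaptor, at its shoulder (59 mm across, 137 mm above the bench), on which the coupling's mouth comes to rest. Above the shoulder a groove, then a lip 43 mm across, 27 to 40 mm above the shoulder, its top edge chamfered. z up.
- flywheel_center (a point): Centre of the dark steel flywheel, 102 mm above the bench; its shaft runs along the compressor's x. Wheel 156 mm across, rim 18 mm wide along the shaft and 14 mm deep (radius 64..78 mm), five spokes 8 mm thick. The rim's upper part is free for 50 mm on both sides: pinch it from above across its width (or push a spoke) and carry it round in strokes.
- flywheel (a joint): Wheel angle, rad; grows clockwise seen from the robot's side (rim top moves to the compressor's -y). 0 is top dead centre; starts at -1.5 to -1.1. Turning takes about 0.4 N m, up to 0.7 around -0.7, 0.4 at 0 and 0.2 just past it, where the piston helps; friction holds the wheel where it is let go. Just past top dead centre is a little above 0, at most about 0.4.
- timing_mark (a point): White timing mark on the wheel's rim, 78 mm from the axis. At top dead centre it stands at the steel pointer, level with the shaft on the wheel's -y side; before that it is nearer the top.
- coupling_center (a point): Centre, half-way up, of the loose aluminium camlock coupling with filter canister: upright cylinder 56 mm across (53 mm above its lower 44 mm), 74 mm tall, 0.3 kg, open below (bore 47 mm, 44 mm deep), standing mouth down on the bench. z up; cam arms hinged on its +y and -y sides, so grip it across its x. It may sit on the adaptor at any yaw.
- coupling_mouth (a point): Centre of the coupling's open lower end, 37 mm below its centre; it meets adaptor_seat when fully home. Axes as the coupling's.
- cam_left (a joint): Cam arm on the coupling's +y side, rad: 0 is fully down (locked), starts raised at 1.5 to 1.9 (limit 2.0), stays where left (about 0.05 N m). At 0 the arm points down and 30 degrees outward, at 1.05 level outward, above that it rises. Its cam goes under the adaptor's lip; with the coupling not home it cannot close.
- cam_right (a joint): The same for the arm on the coupling's -y side.
- cam_left_end (a point): Outer end of the +y cam arm: a flat steel bar 12 mm wide, 6 mm thick, 60 mm long (a pull ring follows). Its hinge lies 33 mm from the coupling's axis, 19 mm above the mouth.
- cam_right_end (a point): Outer end of the -y cam arm's bar.
- cover_center (a point): Centre of the loose black plastic dust cover over the adaptor: a cup upside down, 55 mm across, 36 mm tall, 30 g, lifted straight up by at least 45 mm to clear the adaptor.
- jar0_center (a point): Centre, half-way up, of a sample jar, clear plastic with a paper band and a white screw lid, 56 mm across, 50 mm tall, standing at first on the compressor's base plate (12 mm high). One to three jars are there; absent ones read None.
- jar1_center (a point): Centre, half-way up, of a sample jar, clear plastic with a paper band and a white screw lid, 56 mm across, 50 mm tall, standing at first on the compressor's base plate (12 mm high). One to three jars are there; absent ones read None.
- jar2_center (a point): Centre, half-way up, of a sample jar, clear plastic with a paper band and a white screw lid, 56 mm across, 50 mm tall, standing at first on the compressor's base plate (12 mm high). One to three jars are there; absent ones read None.
- tray_in (a point): Centre of the inner floor, 4 mm above the bench, of the white sample tray: inside 212 (x) x 232 (y) mm, walls 35 mm high over the bench; it holds the cover and three jars side by side.
- vial: Bystander, to be left alone: small amber vial, 24 mm across, 45 mm tall; origin at its underside.
- spanner: Bystander, to be left alone: steel spanner lying flat, 160 mm long; origin at its underside.
Mind the look-alikes: they are no part of the job. There is more than one size of the part that bears cover_center; the job needs the smallest.

How it is judged:
On the way, in this order (a step that is already met when the one before it is completed fails the run):
1. the dust cover and all jars are in the tray, jars upright (x of jar0_center in the frame of tray_in between -0.1 and 0.1 m and y of jar0_center in the frame of tray_in between -0.11 and 0.11 m and z of jar0_center in the frame of tray_in between 0 and 0.035 m and angle between each of jar0_center, jar1_center, jar2_center's own z axis and vertical below 0.25 rad and x of jar1_center in the frame of tray_in between -0.1 and 0.1 m and y of jar1_center in the frame of tray_in between -0.11 and 0.11 m and z of jar1_center in the frame of tray_in between 0 and 0.035 m and x of jar2_center in the frame of tray_in between -0.1 and 0.1 m and y of jar2_center in the frame of tray_in between -0.11 and 0.11 m and z of jar2_center in the frame of tray_in between 0 and 0.035 m and x of cover_center in the frame of tray_in between -0.1 and 0.1 m and y of cover_center in the frame of tray_in between -0.11 and 0.11 m and z of cover_center in the frame of tray_in between 0 and 0.04 m), for 0.2 s.
2. the flywheel rests just past top dead centre (value of joint flywheel between 0.04 and 0.45 rad and velocity of joint flywheel between -0.1 and 0.1 rad/s), for 0.3 s.
3. the coupling is home on the adaptor with both cam arms still raised (horizontal distance between coupling_mouth and adaptor_seat below 0.004 m and z of coupling_mouth in the frame of adaptor_seat below 0.003 m and angle between coupling_mouth's own z axis and vertical below 0.08 rad and value of joint each of cam_left, cam_right above 1.2 rad), for 0.2 s.
4. one cam arm is fully down (horizontal distance between coupling_mouth and adaptor_seat below 0.004 m and z of coupling_mouth in the frame of adaptor_seat below 0.003 m and angle between coupling_mouth's own z axis and vertical below 0.08 rad and value of joint any of cam_left, cam_right below 0.2 rad), for 0.2 s.
5. both cam arms are fully down (horizontal distance between coupling_mouth and adaptor_seat below 0.004 m and z of coupling_mouth in the frame of adaptor_seat below 0.003 m and angle between coupling_mouth's own z axis and vertical below 0.08 rad and value of joint each of cam_left, cam_right below 0.2 rad), for 0.2 s.
At the end, for the whole second after the job is handed in: Cover and jars inside the tray, jars upright (within 0.25 rad); flywheel at rest between 0.04 and 0.45 rad past top dead centre; coupling within 4 mm of the adaptor's axis, within 3 mm of its shoulder, level within 0.08 rad and at rest; both cam arms within 0.2 rad of fully down (all of step 1 and all of step 2 and all of step 5 and linear speed of coupling below 0.03 m/s); the robot touches nothing.
It fails at once if the vial or the spanner is moved by more than 40 mm (distance of any of vial, spanner from where it was at the start of the episode above 0.04 m).
Of jar0, jar1, jar2 only 1 to 3 are there at a start; the rules pass over those that are not, and their reading is None.
At some moment in a run one of jar0, jar1, jar2 may be knocked a few centimetres aside while the robot is not near it.
It also fails if it takes over 210 s, if anything falls off the work surface, if the arm or the gripper's body presses on something with over 40 N, if the wrist force passes 120 N, or if a joint passes its speed limit or range.

### The arm

A 6-joint arm with a two-finger parallel gripper is mounted at the origin on the work surface. World frame = base frame: x ahead of the robot, y to its left, z up, the work surface at z = 0. Lengths are in m, angles in rad, forces in N, time in s.
With the tool pointing down it reaches from about 0.275 to 1 m from the base axis. Payload 8.4 kg.
Tool frame: the origin (TCP) lies on the centre line of the jaws, within the pads' length; the fingertips stand 17 mm ahead of it and the grasp point (between the pads) lies 2 mm behind it (bot.tcp_to_tips is the z of the fingertips in the tool frame, in m); z points along the fingers, y is the line along which they close (so a half turn about z gives the same grasp; the last joint's range is limited). The gripper opens to 85 mm and grips with 20 to 120 N. Pads are 22 mm wide; open, the fingers measure 114 mm over their backs; the gripper's body (76 mm by 85 mm) begins 54 mm behind the grasp point. The pads swing forward as they close: fully open they stand 13 mm farther back than shut.
Start: joints at [1.165, 0.353, 1.633, -0, 1.155, -0.002], TCP at [0.246, 0.575, 0.248] pointing down, gripper open.
Joint ranges: [-2.63, 2.63], [-0.92, 2.1], [0.06, 2.66], [-1.3, 4.44], [0, 2.69], [-3.02, 3.02]. Speed limits (rad/s): [2.22, 2.22, 2.79, 3.14, 3.14, 3.14].

### API

Orientations are given as a unit quaternion [x, y, z, w].
In Python, from workcell import bot, hand, kinematics, get_obs, vision, hand_in gives the robot as it stands. The module is installed in compiled form; this text tells all that it offers. Calls block until the motion is done:
- bot.reach(position, orientation): joint-space move of the TCP to a pose.
- bot.servo_line(position, ori=None, velocity=0.15): straight line of the TCP; ori=None keeps the orientation; velocity is the mean speed in m/s.
- bot.goto_joints(angles): joint-space move.
- hand.move_gripper(opening, strength=None): finger opening in m; strength is the grip in N (None keeps the last); returns when the fingers have stopped.
- bot.dwell(seconds).
- kinematics.solve_ik(position, orientation): joint angles nearest the present ones, or None.
- get_obs(): the state.
- vision.read_camera(name): name is "scene" or "top" or "wrist"; returns a dict with "frame" (400x640x3 uint8, red, green, blue), "intrinsics" (3x3 intrinsics, pixels), "view" (4x4, takes a point from world to camera coordinates). Camera axes: x right, y down, z forward; pixel columns grow to the right and rows downward; lengths in m; the calibration is good to about 2 mm. The wrist camera is an equidistant fisheye: a pixel r from the principal point sees the ray r / f radians off the axis. A picture is of the moment at which its call begins. There is no depth.
A pose or a line that the arm cannot do raises bot.IKError and nothing moves.
- hand_in(): hands the job in; it is judged then, once.
The state is a dict: "time_s": time; "joint_pos": joint angles; "joint_vel": joint speeds; "joint_efforts": joint torques, N m; "position": TCP position; "orientation": TCP orientation; "wrist_force": force on the tool from outside, world axes, zero at the start; "ft_torque": the same for the moment, N m; "gripper_width": finger opening in m; "grip_force": force on a finger pad.
Only numpy, scipy, OpenCV 4.12 (cv2) and the standard library are available. Lean on these libraries where they do the work, as an engineer would, in place of code of your own. Each camera call takes 0.05 s, during which the arm holds its last target. There are 200 camera calls.

## Working session

There is one attempt and no reset: what is moved stays moved. The work goes in short steps, each a Python script; the robot and the scene stay as the last script left them, time stands still between calls to the robot, and variables do not carry over. Pictures are saved under pics/ and viewed, at most 14 in all, crops included, and the job is handed in when it is done.

```bash
mkdir -p pics; cat > h.py <<'E'
import numpy as np, cv2
from workcell import bot, hand, kinematics, get_obs, vision, hand_in
from scipy.spatial.transform import Rotation as R
def cam(n,f=None):
    c=vision.read_camera(n)
    if f: np.savez('pics/'+f+'.npz',**c); cv2.imwrite('pics/'+f+'.png',c['frame'][:,:,::-1])
    return c
def load(f): return dict(np.load('pics/'+f+'.npz'))
def ray(c,u,v,fish=False):
    K=c['intrinsics'];V=c['view']
    x=(u-K[0,2])/K[0,0];y=(v-K[1,2])/K[1,1]
    if fish:
        r=np.hypot(x,y); d=np.array([x/r*np.sin(r),y/r*np.sin(r),np.cos(r)]) if r>1e-9 else np.array([0,0,1.])
    else: d=np.array([x,y,1.])
    d=V[:3,:3].T@d; o=-V[:3,:3].T@V[:3,3]
    return o,d/np.linalg.norm(d)
def atz(c,u,v,z,fish=False):
    o,d=ray(c,u,v,fish); return o+d*(z-o[2])/d[2]
def proj(c,p):
    q=c['view'][:3,:3]@np.asarray(p)+c['view'][:3,3]; K=c['intrinsics']
    return K[0,0]*q[0]/q[2]+K[0,2],K[1,1]*q[1]/q[2]+K[1,2]
def down(yaw):  # tool y (closing) along world angle yaw+90deg ; tool x at angle yaw
    return (R.from_euler('z',yaw)*R.from_euler('x',np.pi)).as_quat()
def crop(f,x0,y0,x1,y1,out,s=None):
    im=cv2.imread('pics/'+f+'.png')[y0:y1,x0:x1]; s=s or min(800/(x1-x0),600/(y1-y0))
    cv2.imwrite('pics/'+out+'.png',cv2.resize(im,None,fx=s,fy=s,interpolation=cv2.INTER_CUBIC)); print('scale',s)
E
python3 -c "
from h import *
for n in ('scene','top'):
    c=cam(n,n+'0'); print(n,c['intrinsics'],-c['view'][:3,:3].T@c['view'][:3,3]); print(c['view'].round(3))
print(get_obs())
a=np.hstack([cv2.imread('pics/top0.png')]);
"
```

```text
scene [[444.34750554   0.         314.52269276]
 [  0.         444.34750554 196.58090803]
 [  0.           0.           1.        ]] [1.19795533 0.38869876 0.6694289 ]
[[-0.548  0.837 -0.005  0.334]
 [ 0.522  0.337 -0.783 -0.232]
 [-0.654 -0.432 -0.621  1.367]
 [ 0.     0.     0.     1.   ]]
top [[432.43606181   0.         318.18262542]
 [  0.         432.43606181 206.95649402]
 [  0.           0.           1.        ]] [ 0.47505496 -0.018801    1.01814703]
[[-0.016 -1.     0.004 -0.015]
 [-0.994  0.016 -0.104  0.578]
 [ 0.104 -0.006 -0.995  0.963]
 [ 0.     0.     0.     1.   ]]
{'time_s': 0.1, 'joint_pos': array([ 1.16456816e+00,  3.53589152e-01,  1.63403881e+00, -9.27806860e-06,
        1.15518711e+00, -2.42352857e-03]), 'joint_vel': array([ 0.00151926,  0.00047358, -0.00142372,  0.00107963, -0.00045101,
       -0.00095771]), 'joint_efforts': array([ 1.01819103e-03, -6.06358695e+01, -3.42821789e+01,  6.19529806e-05,
        3.87207168e-03, -2.37652824e-05]), 'position': array([0.24543668, 0.57436746, 0.24763929]), 'orientation': array([ 2.00531492e-01,  9.79687066e-01, -5.99354623e-04, -1.19863729e-04]), 'wrist_force': array([ 0.42289915, -0.41754937,  0.19891701]), 'ft_torque': array([-0.03242813,  0.02717377, -0.04252488]), 'grip_force': 0.0, 'gripper_width': 0.08529568030218755}
```

View pics/top0.png

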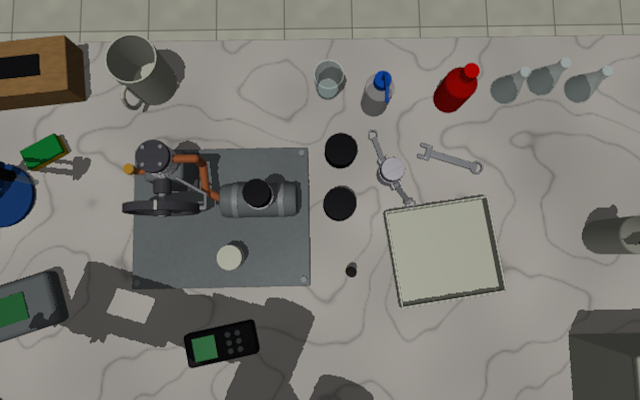

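View pics/scene0.png

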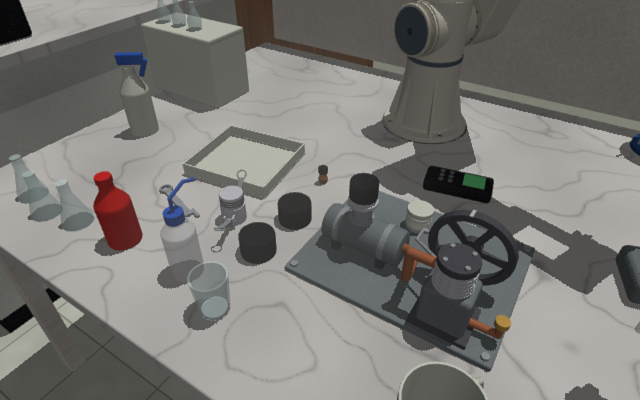

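Top: the black covers are at (258,193) on the adaptor, and at (341,151) and (340,203) on the bench. The one on the adaptor is the job's, and the bench ones look larger. There is one jar on the plate at (231,256), the tray at (444,250), the coupling at (391,169), the spanner at (450,158) and the vial at (351,270).

```bash
python3 -c "
from h import *
im=lambda f,a,b,c,d,w,h:cv2.resize(cv2.imread('pics/'+f+'.png')[b:d,a:c],(w,h),interpolation=cv2.INTER_CUBIC)
A=im('top0',110,130,430,310,800,450)
cv2.imwrite('pics/a.png',A)
B=im('scene0',280,160,540,355,800,600)
cv2.imwrite('pics/b.png',B)
"
```

```text
(no output)
```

View pics/a.png

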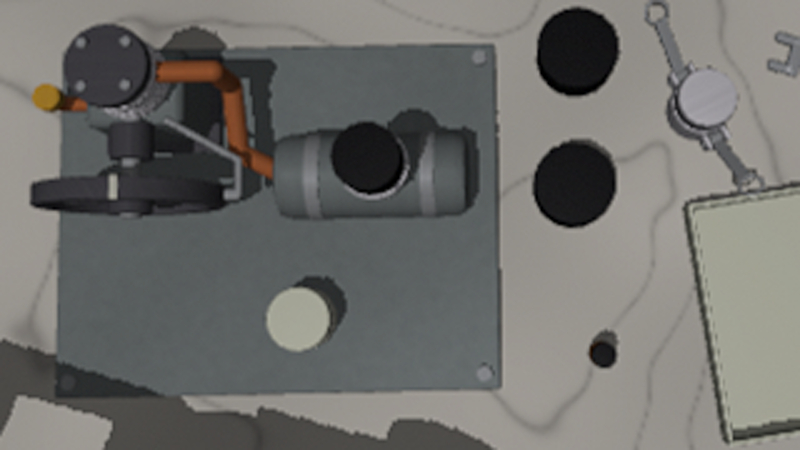

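View pics/b.png

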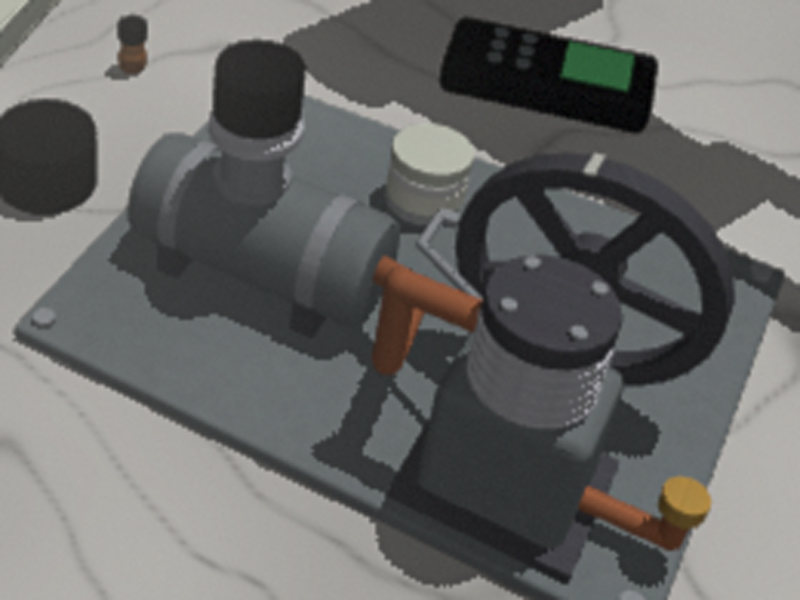

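Confirmed: the cover on the adaptor is the smallest of the three. The timing mark is at about the rim top, a.png (112,186). Next I'll work out positions.

```bash
cat >> h.py <<'E'
def A(u,v): return 110+u*0.4,130+v*0.4
def B(u,v): return 280+u*260/800,160+v*195/600
def tri(c1,p1,c2,p2):
    o1,d1=ray(c1,*p1);o2,d2=ray(c2,*p2)
    s=np.linalg.lstsq(np.c_[d1,-d2],o2-o1,rcond=None)[0]
    a=o1+s[0]*d1;b=o2+s[1]*d2
    return (a+b)/2,np.linalg.norm(a-b)
E
python3 -c "
from h import *
t=load('top0');s=load('scene0')
np.set_printoptions(precision=4,suppress=True)
P=[atz(t,*A(*p),.012)[:2] for p in ((497,45),(500,388),(57,395))]
L=np.array([[.170,-.18],[-.155,-.18],[-.155,.23]])
W=np.array(P); print(W)
ang=[np.arctan2(*(W[0]-W[1])[::-1]),np.arctan2(*(W[2]-W[1])[::-1])-np.pi/2];print(ang,np.linalg.norm(W[0]-W[1]),np.linalg.norm(W[2]-W[1]))
a=np.mean(ang);Rm=np.array([[np.cos(a),-np.sin(a)],[np.sin(a),np.cos(a)]])
o=(W-L@Rm.T).mean(0);print('comp',o,a)
print('adaptor guess',o+Rm@[.04,-.07])
print('cover top',atz(t,*A(367,158),.180),tri(t,A(367,158),s,B(262,62)))
print('jar',atz(t,*A(299,318),.062))
print('coupling',atz(t,*A(708,97),.074),'rings',atz(t,*A(656,12),.07),atz(t,*A(747,183),.07))
print('mark',tri(t,A(112,186),s,B(595,164)))
q=np.array([proj(t,[0,0,0])])
T=[atz(t,*p,.035) for p in ((385,212),(484,197),(502,289),(401,305))];print('tray',T,np.mean(T,0))
print('vial',atz(t,351,270,.045))
for k in (('jar',.03,(A(299,318))),): pass
"
```

```text
[[ 0.7209 -0.0048]
 [ 0.3996 -0.003 ]
 [ 0.4001  0.4028]]
[np.float64(-0.00550549992600219), np.float64(-0.0010548403614492052)] 0.32127938749903134 0.40586545332197965
comp [0.5537 0.1748] -0.003280170143725698
adaptor guess [0.5934 0.1047]
cover top [0.5913 0.0957 0.18  ] (array([0.5904, 0.098 , 0.1787]), np.float64(0.004666923288947814))
jar [0.4669 0.1717 0.062 ]
coupling [ 0.6559 -0.1921  0.074 ] rings [ 0.7348 -0.1488  0.07  ] [ 0.579  -0.2247  0.07  ]
mark (array([0.5724, 0.2969, 0.1767]), np.float64(0.002973522580819093))
tray [array([ 0.5635, -0.1771,  0.035 ]), array([ 0.5944, -0.4055,  0.035 ]), array([ 0.3858, -0.4343,  0.035 ]), array([ 0.3543, -0.2061,  0.035 ])] [ 0.4745 -0.3057  0.035 ]
vial [ 0.434  -0.0954  0.045 ]
```

```bash
cat >> h.py <<'E'
np.set_printoptions(precision=4,suppress=True)
def yawq(p,yaw):
    best=None
    for k in (-2,-1,0,1,2):
        q=down(yaw+k*np.pi)
        j=kinematics.solve_ik(p,q)
        if j is not None and (best is None or abs(j[5])<best[0]): best=(abs(j[5]),q)
    return best[1]
def pick(x,y,z,yaw,zs,pre=.085,F=30):
    q=yawq([x,y,zs],yaw); bot.reach([x,y,zs],q); hand.move_gripper(pre)
    bot.servo_line([x,y,z],q,.12); hand.move_gripper(0.0,F)
    o=get_obs();print('grip',o['gripper_width'],o['grip_force'],o['position'],o['wrist_force'])
    bot.servo_line([x,y,zs],q,.15)
def place(x,y,z,yaw,zs,op=.072):
    q=yawq([x,y,zs],yaw); bot.reach([x,y,zs],q)
    bot.servo_line([x,y,z],q,.1); hand.move_gripper(op); bot.servo_line([x,y,zs],q,.2)
def tray(x,y):
    a=.137; return .4745+np.cos(a)*x-np.sin(a)*y, -.3057+np.sin(a)*x+np.cos(a)*y
E
python3 -c "
from h import *
pick(.467,.1717,.045,0,.28)
print(get_obs()['gripper_width'])
place(*tray(-.045,-.03),.039,.137,.25)
pick(.591,.0975,.168,0,.30,F=20)
print(get_obs()['gripper_width'])
place(*tray(.05,.04),.030,.137,.25)
bot.reach([.45,.30,.40],yawq([.45,.30,.40],0))
cam('top','top1');cam('scene','scene1')
print(get_obs()['time_s'])
im=lambda f,a,b,c,d,w,h:cv2.resize(cv2.imread('pics/'+f+'.png')[b:d,a:c],(w,h),interpolation=cv2.INTER_CUBIC)
cv2.imwrite('pics/c.png',np.vstack([im('top1',110,130,510,310,667,300),im('scene1',180,120,580,300,667,300)]))
"
```

```text
grip 0.05542066013565195 31.047032475471497 [0.4672 0.1718 0.0455] [-1.3072 -0.9288  5.4148]
0.05553074831622402
grip 0.05376340048631906 20.786862135864794 [0.5913 0.0975 0.1687] [-1.6173 -0.8595  6.3689]
0.05385492632415509
24.85
```

View pics/c.png

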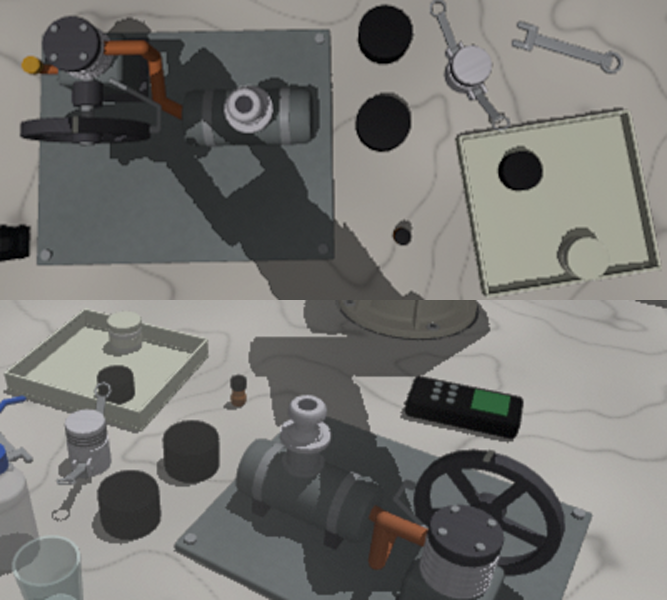

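Jar and cover are both upright in the tray (c.png jar (584,256), cover (520,169)), and the adaptor is bare. I'll check the coordinates and then turn the wheel.

```bash
python3 -c "
from h import *
t=load('top1');s=load('scene1')
C=lambda u,v:(110+u*.6,130+v*.6); S=lambda u,v:(180+u*.6,120+(v-300)*.6)
def loc(p):
    a=.137;d=np.array(p[:2])-[.4745,-.3057];return np.array([[np.cos(a),np.sin(a)],[-np.sin(a),np.cos(a)]])@d
print('jar loc',loc(atz(t,*C(586,255),.054)),'cover',loc(atz(t,*C(520,169),.040)))
print('adaptor',atz(t,*C(244,106),.177),tri(t,C(244,106),s,S(308,408)))
print('coupling',atz(t,*C(471,66),.074))
bot.reach([.42,.30,.33],yawq([.42,.3,.33],0))
w=cam('wrist','w0');print(w['intrinsics'][0],get_obs()['position'])
cv2.imwrite('pics/t1.png',cv2.resize(cv2.imread('pics/top1.png')[130:270,110:310],(800,560),interpolation=cv2.INTER_CUBIC))
a=cv2.resize(cv2.imread('pics/w0.png'),(640,400));
"
```

```text
jar loc [-0.0762 -0.022 ] cover [0.0492 0.0407]
adaptor [0.591  0.0969 0.177 ] (array([0.5914, 0.0994, 0.169 ]), np.float64(0.003049501000961437))
coupling [ 0.6541 -0.1907  0.074 ]
[309.7069   0.     318.9943] [0.4213 0.3004 0.3316]
```

View pics/w0.png

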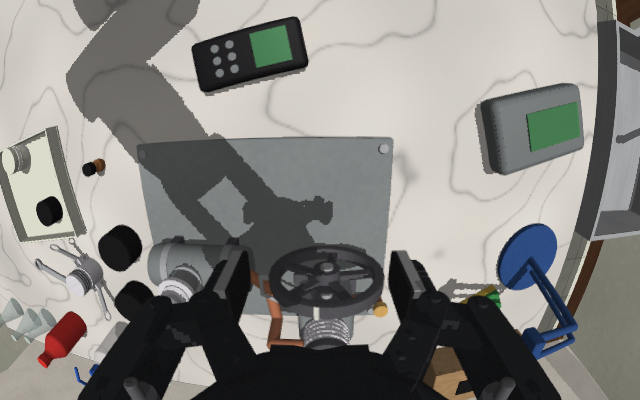

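View pics/t1.png

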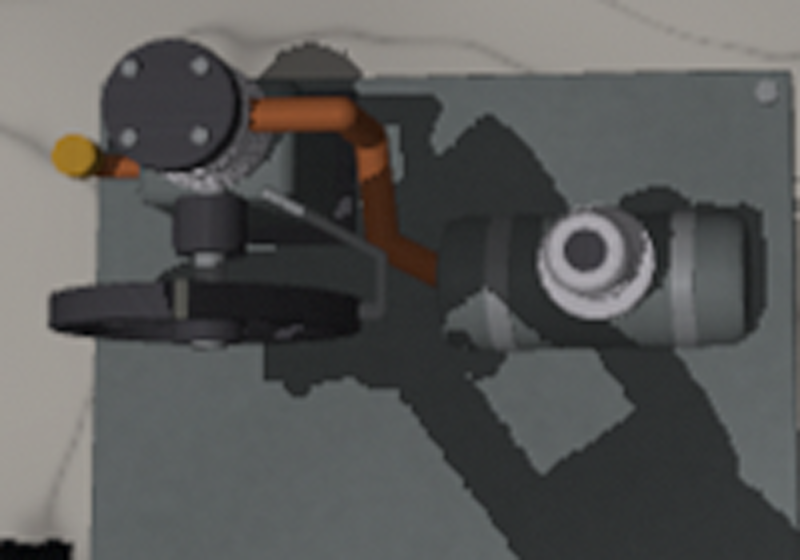

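```bash
python3 -c "
from h import *
t=load('top1');s=load('scene1')
D=lambda u,v:(110+u/4,130+v/4)
l=atz(t,*D(50,308),.102);r=atz(t,*D(360,315),.102);print(l,r,(l+r)/2)
print('mark top',atz(t,*D(180,282),.18),atz(t,*D(180,317),.18))
print('lip',atz(t,*D(586,250),.177),'shoulder',atz(t,*D(597,263),.137))
print(l[1]-r[1])
"
```

```text
[0.577  0.3917 0.102 ] [0.5707 0.2271 0.102 ] [0.5739 0.3094 0.102 ]
mark top [0.5801 0.294  0.18  ] [0.563  0.2936 0.18  ]
lip [0.5931 0.0967 0.177 ] shoulder [0.5919 0.0966 0.137 ]
0.16459777713634252
```

```bash
cat >> h.py <<'E'
WX,WY,WZ=.572,.302,.102
def arc(phi,r=.072): return [WX,WY-r*np.sin(phi),WZ+r*np.cos(phi)]
def stroke(a,b,n=8,F=80):
    p=arc(a); up=[p[0],p[1],.27]; q=yawq(up,np.pi/2*0+np.pi/2)
    hand.move_gripper(.05); bot.reach(up,q); bot.servo_line(p,q,.12); hand.move_gripper(0,F)
    print('g',get_obs()['gripper_width'],get_obs()['wrist_force'])
    for f in np.linspace(a,b,n+1)[1:]:
        bot.servo_line(arc(f),q,.08); o=get_obs(); print(f.round(2),o['wrist_force'],o['position'])
    hand.move_gripper(.05); p=arc(b); bot.servo_line([p[0],p[1],.27],q,.2)
E
python3 -c "
from h import *
stroke(-.45,.4)
bot.reach([.40,.30,.40],yawq([.4,.30,.40],np.pi/2))
cam('top','top2');cam('scene','scene2');print(get_obs()['time_s'])
im=lambda f,a,b,c,d,w,h:cv2.resize(cv2.imread('pics/'+f+'.png')[b:d,a:c],(w,h),interpolation=cv2.INTER_CUBIC)
cv2.imwrite('pics/d.png',np.hstack([im('top2',110,130,230,255,400,417),im('scene2',410,190,530,315,400,417)]))
"
```

```text
g 0.0109705924098859 [13.6638 -0.9828 -2.4735]
-0.34 [14.88    1.6307 -7.75  ] [0.5755 0.3272 0.1708]
-0.24 [ 16.4911   5.1606 -11.1139] [0.5756 0.3202 0.1725]
-0.13 [ 17.7199   6.1956 -14.6235] [0.5756 0.3129 0.1736]
-0.02 [ 17.327    8.297  -15.9066] [0.5757 0.3059 0.1742]
0.08 [ 17.6564  11.4566 -16.0226] [0.5758 0.2988 0.1741]
0.19 [ 17.0843  12.5303 -15.4432] [0.5761 0.2914 0.1732]
0.29 [ 16.3255  15.6054 -14.8429] [0.5763 0.2849 0.1719]
0.4 [ 15.2266  17.2195 -11.4442] [0.5765 0.2783 0.1698]
32.5083
```

View pics/d.png

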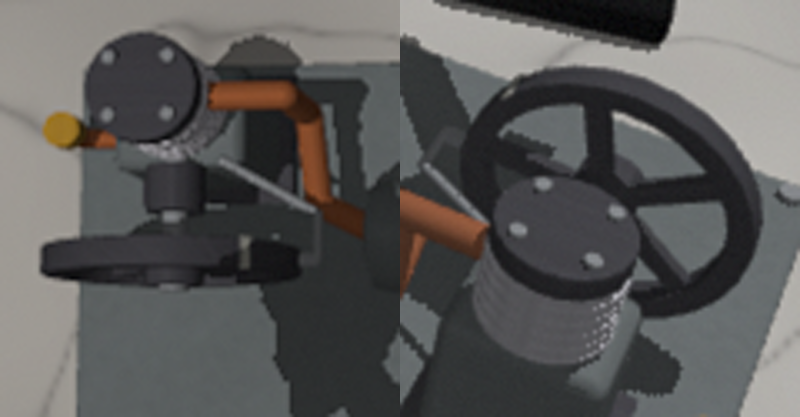

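The wheel followed; the mark is now at d.png (245,250), or (508,90) in the scene half.

```bash
python3 -c "
from h import *
t=load('top2');s=load('scene2')
p,e=tri(t,(183.5,205),s,(442.4,217));print(p,e)
# solve angle with r=78 from top alone
for th in np.arange(.6,1.3,.1):
    m=[.575,WY-.078*np.sin(th),WZ+.078*np.cos(th)];print(round(th-np.pi/2,2),proj(t,m),proj(s,m))
for th in (.1,.2):
    m=[.575,WY-.078*np.sin(th),WZ+.078*np.cos(th)];print(proj(load('top1'),m))
"
```

```text
[0.5739 0.2491 0.147 ] 0.001211769253154484
-0.97 (np.float64(175.73040859303043), np.float64(203.5892306659731)) (np.float64(448.63130801005764), np.float64(210.8298900960665))
-0.87 (np.float64(179.62154423546227), np.float64(203.8043812386247)) (np.float64(444.73111484765593), np.float64(211.63890077777245))
-0.77 (np.float64(183.30996972246953), np.float64(204.05402231412256)) (np.float64(441.10041394040434), np.float64(212.79224373574175))
-0.67 (np.float64(186.75573982294426), np.float64(204.33457075237556)) (np.float64(437.77094197538844), np.float64(214.27049816323762))
-0.57 (np.float64(189.92365312312373), np.float64(204.64215027300514)) (np.float64(434.7698294043999), np.float64(216.05156421882836))
-0.47 (np.float64(192.78356242037097), np.float64(204.97267781670627)) (np.float64(432.119632129054), np.float64(218.1111563304539))
-0.37 (np.float64(195.3105294740372), np.float64(205.32194664783617)) (np.float64(429.8384443108238), np.float64(220.4232703158578))
(np.float64(154.89162250643807), np.float64(203.12524941618418))
(np.float64(159.0728212147773), np.float64(203.13021858672633))
```

```bash
sed -i 's/^WX,.*/WX,WY,WZ=.577,.302,.102/' h.py; python3 -c "
from h import *
stroke(-.52,.47)
bot.reach([.40,.30,.40],yawq([.4,.30,.40],np.pi/2))
cam('top','top3');cam('scene','scene3');print(get_obs()['time_s'])
im=lambda f,a,b,c,d,w,h:cv2.resize(cv2.imread('pics/'+f+'.png')[b:d,a:c],(w,h),interpolation=cv2.INTER_CUBIC)
cv2.imwrite('pics/e.png',np.hstack([im('top3',150,180,220,240,400,343),im('scene3',400,190,470,250,400,343)]))
s=load('scene3');t=load('top3')
for j in (-.4,-.2,0,.2,.4):
    th=j+np.pi/2
    m=[.577,WY-.078*np.sin(th),WZ+.078*np.cos(th)];a=proj(t,m);b=proj(s,m);f=400/70
    print(j,(a[0]-150)*f,(a[1]-180)*f,400+(b[0]-400)*f,(b[1]-190)*f)
"
```

```text
g 0.007667709879130979 [0.3506 0.0326 3.7616]
-0.4 [ 2.3689  6.3689 -6.2646] [0.5774 0.331  0.168 ]
-0.27 [ 4.4794  6.6226 -9.0484] [0.5774 0.3226 0.1704]
-0.15 [  4.6942   7.762  -12.5648] [0.5775 0.314  0.172 ]
-0.03 [  6.0795   9.4222 -14.6631] [0.5775 0.3055 0.1726]
0.1 [  6.2586  10.0504 -13.4152] [0.5775 0.2967 0.1724]
0.22 [  5.5638  10.8144 -13.1236] [0.5776 0.2881 0.1712]
0.35 [  4.9431  11.1017 -10.4349] [0.5776 0.2796 0.169 ]
0.47 [ 3.3148  9.2812 -6.8367] [0.5776 0.2711 0.1658]
39.3083
-0.4 254.97801435573234 138.5848900777163 571.7189268518658 173.34243308282046
-0.2 278.9401481534508 142.85389015589723 550.9607107331908 202.79436362002636
0 294.36822656344896 147.29121755594554 539.2710951819572 236.29406718204012
0.2 301.0644110425085 151.7120153600141 536.7310132956501 272.5175862878645
0.4 299.1938032603272 155.94953990599348 543.139811666213 310.1508564013794
```

View pics/e.png

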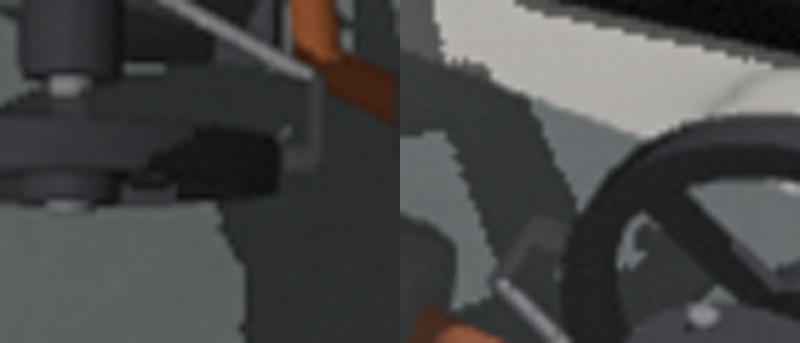

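```bash
cat >> h.py <<'E'
def fproj(c,p):
    q=c['view'][:3,:3]@np.asarray(p)+c['view'][:3,3];K=c['intrinsics']
    r=np.hypot(q[0],q[1]);a=np.arctan2(r,q[2])
    return K[0,2]+K[0,0]*a*q[0]/r,K[1,2]+K[1,1]*a*q[1]/r
E
python3 -c "
from h import *
p=[.575,.13,.27]
for k,y in enumerate((0,np.pi)):
    q=down(y)
    print(kinematics.solve_ik(p,q))
w=load('w0');print(fproj(w,[.577,.224,.102]), -w['view'][:3,:3].T@w['view'][:3,3])
for y in (np.pi/2,-np.pi/2):
    j=kinematics.solve_ik(p,down(y)); print(y,j)
    if j is None: continue
    bot.reach([.5,.13,.33],down(y)); bot.reach(p,down(y))
    w=cam('wrist','w%d'%(1+(y<0))); print(fproj(w,[.577,.224,.102]), -w['view'][:3,:3].T@w['view'][:3,3])
"
```

```text
[ 0.2198  0.2781  1.6885 -0.      1.175   1.7906]
[ 0.2198  0.2781  1.6885  0.      1.175  -1.351 ]
(np.float64(263.958323564846), np.float64(279.3564581206025)) [0.3353 0.3009 0.4552]
1.5707963267948966 [ 0.2198  0.2781  1.6885 -0.      1.175   0.2198]
(np.float64(323.2920179210125), np.float64(85.34462861792069)) [0.5732 0.2158 0.3944]
-1.5707963267948966 [ 0.2198  0.2781  1.6885  0.      1.175  -2.9218]
(np.float64(315.56502822187406), np.float64(263.6314991546702)) [0.5735 0.0475 0.3937]
```

```bash
python3 -c "
from h import *
w=load('w2')
crop('w2',270,225,370,300,'f',8)
for j in (-.2,0,.2,.4,.6):
    th=j+np.pi/2
    a=fproj(w,[.577,WY-.078*np.sin(th),WZ+.078*np.cos(th)]);print(j,(a[0]-270)*8,(a[1]-225)*8)
"
```

```text
scale 8
-0.2 363.66316173446285 379.5765752839029
0 364.52022577499247 309.05199323736133
0.2 365.46242370204936 262.3466120201756
0.4 366.4271058621807 239.05571253836706
0.6 367.36760100545416 237.45444154864595
```

View pics/f.png

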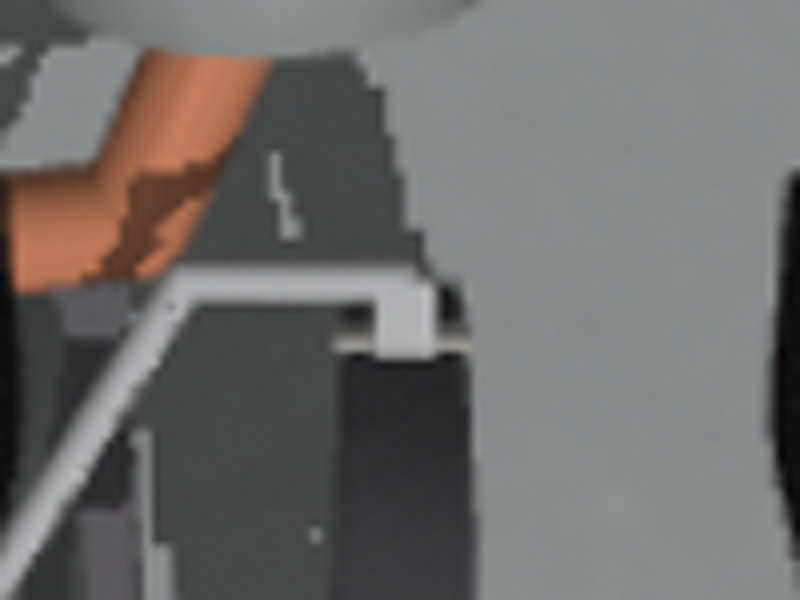

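The mark (pale line at f.png row 343) is level with the pointer, so the wheel is at about 0.0 to 0.05. It needs roughly 0.17 more.

```bash
sed -i 's/^WX,.*/WX,WY,WZ=.577,.306,.102/' h.py; python3 -c "
from h import *
bot.reach([.5,.2,.33],yawq([.5,.2,.33],np.pi/2))
stroke(-.1,.1,n=3)
p=[.575,.13,.27];bot.reach([.5,.13,.33],down(-np.pi/2)); bot.reach(p,down(-np.pi/2))
bot.dwell(.3)
w=cam('wrist','w3');print(get_obs()['time_s'])
a=load('w2')['frame'];b=w['frame']
for f in (a,b): print(f[252:275,313].sum(1), f[252:275,326].sum(1))
"
```

```text
g 0.010302656730567317 [-4.738  -0.0768  6.981 ]
-0.03 [-4.5641  6.0887  4.33  ] [0.576  0.31   0.1748]
0.03 [-5.6673  9.015   5.6867] [0.5761 0.3062 0.1752]
0.1 [-8.3208 10.2957  9.2763] [0.5761 0.3016 0.1754]
54.35
[210 207 209 203 205 236 354 466 520 506 385 157 120 178 240 373 420 176
 124 117 117 119 123] [420 418 415 414 410 409 404 370 281 157 103  99 106 200 252 374 416 112
 113 114 114 117 115]
[204 203 203 216 289 406 509 533 447 279 248 167 151 153 155 156 153 152
 138 146 146 145 145] [415 415 408 405 404 404 327 221 223 290 193 112 105 108 111 113 108 108
 119 118 120 122 120]
```

The wheel now sits at about +0.2. Next I'll take matching wrist views over the coupling and the adaptor.

```bash
python3 -c "
from h import *
h=.16
ya=np.deg2rad(26)
bot.reach([.6,.0,.4],yawq([.6,.0,.4],0))
p=[.592,.097,.177+h];qa=yawq(p,0);bot.reach(p,qa);wa=cam('wrist','wa');print(get_obs()['position'],get_obs()['joint_pos'])
p=[.655,-.191,.074+h];
qs=[down(ya+k*np.pi) for k in (-1,0,1)]
# same tool-frame half as qa: pick yaw closest
ang=lambda q:(R.from_quat(q)*R.from_euler('x',-np.pi)).as_euler('zyx')[0]
qc=min(qs,key=lambda q:abs(np.angle(np.exp(1j*(ang(q)-ang(qa))))));print(ang(qa),ang(qc))
bot.reach(p,qc);wc=cam('wrist','wc');print(get_obs()['position'],get_obs()['joint_pos'])
print(fproj(wa,[.592,.097,.177]),fproj(wc,[.655,-.191,.074]))
u,v=map(int,fproj(wa,[.592,.097,.177]));x0,y0=u-50,v-50;print(x0,y0)
im=lambda f:cv2.resize(cv2.imread('pics/'+f+'.png')[y0:y0+100,x0:x0+100],(400,400),interpolation=cv2.INTER_CUBIC)
cv2.imwrite('pics/g.png',np.hstack([im('wa'),im('wc')]))
"
```

```text
[0.5921 0.0969 0.3371] [ 0.1598  0.2433  1.5853  0.      1.3128 -1.4105]
3.141592653589793 -2.6878070480712672
[ 0.6554 -0.1899  0.2346] [-0.2844  0.4528  1.5137  0.0003  1.1743 -2.3096]
(np.float64(318.52227045626137), np.float64(183.98898160836052)) (np.float64(317.31171321734445), np.float64(182.93893011546746))
268 133
```

View pics/g.png

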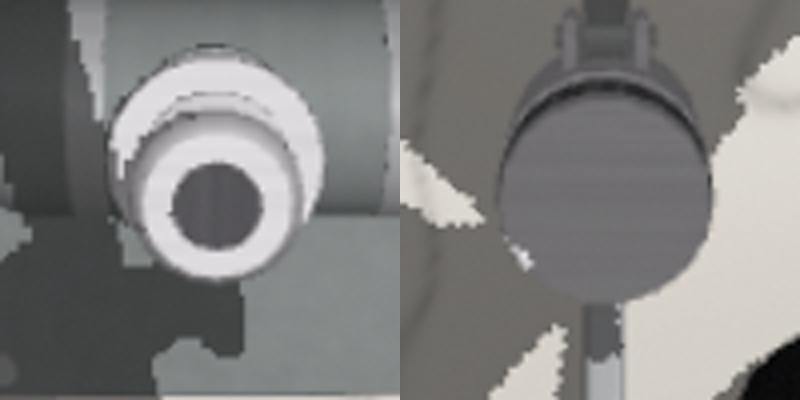

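Left crop: the lip top centre is at (217.5,205). Right crop: the coupling top centre is at (605,195) in the same window. I'll grip and release the coupling once to get the camera-to-jaw bias.

```bash
python3 -c "
from h import *
wa=load('wa');wc=load('wc')
a=atz(wa,268+217.5/4,133+205/4,.177,True);c=atz(wc,268+205/4,133+195/4,.074,True);print('ad',a,'cp',c)
o=get_obs();q=o['orientation'];p0=o['position'].copy();p0c=[.655,-.191,.234]
hand.move_gripper(.085)
bot.servo_line([c[0],c[1],.13],q,.15)
bot.servo_line([c[0],c[1],.060],q,.08);hand.move_gripper(0,25)
o=get_obs();print(o['gripper_width'],o['position'],o['wrist_force'])
hand.move_gripper(.085);bot.servo_line([c[0],c[1],.13],q,.1);bot.servo_line(p0c,q,.15);bot.dwell(.2)
print(get_obs()['position'],p0)
w=cam('wrist','wc2')
g=lambda d:cv2.cvtColor(d['frame'],cv2.COLOR_RGB2GRAY).astype(np.float32)
A_,B_=g(wc),g(w)
T=A_[148:212,288:350]
S=cv2.matchTemplate(B_[138:222,278:360],T,cv2.TM_CCOEFF_NORMED)
i,j=np.unravel_index(S.argmax(),S.shape)
px=lambda s:0.5*(s[0]-s[2])/(s[0]-2*s[1]+s[2])
print('shift',j-10+px(S[i,j-1:j+2]),i-10+px(S[i-1:i+2,j]),S.max(),get_obs()['time_s'])
print('rot tool',R.from_quat(q).as_matrix()); print('cam right/down in world',w['view'][:2,:3])
cv2.imwrite('pics/h.png',np.hstack([cv2.resize(cv2.imread('pics/%s.png'%f)[133:233,268:368],(400,400),interpolation=cv2.INTER_CUBIC) for f in ('wc','wc2')]))
"
```

```text
ad [0.5923 0.1007 0.177 ] cp [ 0.6531 -0.1898  0.074 ]
0.052281635078596775 [ 0.6536 -0.1901  0.0607] [-1.1483 -0.7374  4.7246]
[ 0.6545 -0.1908  0.2327] [ 0.6554 -0.1899  0.2346]
shift 0.988235654309392 1.647110253572464 0.9647827 66.9667
rot tool [[-0.8986 -0.4388  0.0008]
 [-0.4388  0.8986  0.0001]
 [-0.0008 -0.0003 -1.    ]]
cam right/down in world [[-0.438   0.899  -0.0006]
 [ 0.8507  0.4147  0.323 ]]
```

```bash
python3 -c "
from h import *
w=load('wc2')
c=atz(w,268+51.25+.99,133+48.75+1.65,.074,True);print(c)
d=c[:2]-np.array([.6536,-.1901]);ty=np.array([-.4388,.8986]);tx=np.array([-.8986,-.4388]);print('bias ty',d@ty,'off tx',d@tx)
"
```

```text
[ 0.6527 -0.189   0.074 ]
bias ty 0.0013695415595966012 off tx 0.0003181631413155292
```

```bash
python3 -c "
from h import *
q=get_obs()['orientation']
x,y=.6536,-.1901
bot.servo_line([x,y,.13],q,.15);bot.servo_line([x,y,.060],q,.08);hand.move_gripper(0,45)
print(get_obs()['gripper_width'],get_obs()['position'])
bot.servo_line([x,y,.33],q,.15)
qa=down(np.pi);X,Y=.5926,.0987
bot.reach([X,Y,.33],qa);bot.servo_line([X,Y,.245],qa,.1);bot.dwell(.3)
print(get_obs()['position'],get_obs()['wrist_force'])
f0=get_obs()['wrist_force']
for z in np.arange(.240,.188,-.004):
    bot.servo_line([X,Y,z],qa,.04);o=get_obs();d=o['wrist_force']-f0;print(round(z,3),o['position'],d)
    if abs(d[2])>28 or np.hypot(d[0],d[1])>25: break
print(o['time_s'])
"
```

```text
0.05149039563887987 [ 0.6539 -0.1901  0.0608]
[0.5928 0.0988 0.2454] [ 0.0215 -0.5294 -4.7255]
0.24 [0.5923 0.0986 0.2395] [-0.0977  0.0596  0.0878]
0.236 [0.5924 0.0987 0.2356] [0.5934 0.7503 0.7598]
0.232 [0.5924 0.0986 0.2317] [-0.1632  0.5637  0.7735]
0.228 [0.5924 0.0986 0.2277] [ 0.4071 -0.793   1.3256]
0.224 [0.5925 0.0987 0.2237] [-0.1861  1.6878  0.4415]
0.22 [0.5925 0.0987 0.2197] [-0.9141  0.6644 -0.9125]
0.216 [0.5925 0.0986 0.2157] [-0.4791  0.9435 -0.2676]
0.212 [0.5926 0.0987 0.2117] [-0.5203  0.0973  0.2921]
0.208 [0.5925 0.0986 0.2077] [-0.3884  0.5503 -0.9342]
0.204 [0.5926 0.0987 0.2037] [-2.1155  0.7867 -0.1957]
0.2 [0.5926 0.0986 0.1997] [-1.179   0.8075 -0.2664]
0.196 [0.593  0.0988 0.1973] [-4.6597  1.5582 11.3246]
0.192 [0.594  0.0989 0.1958] [-9.306  -0.3471 29.4724]
76.9
```

Seated cleanly. Release, back off and look.

```bash
python3 -c "
from h import *
qa=down(np.pi);X,Y=.5926,.0987
bot.servo_line([X,Y,.1965],qa,.04);hand.move_gripper(.085);bot.dwell(.2)
print(get_obs()['position'])
bot.servo_line([X,Y,.36],qa,.15);bot.reach([.40,.30,.36],yawq([.4,.30,.36],0))
cam('top','top4');cam('scene','scene4');print(get_obs()['time_s'])
im=lambda f,a,b,c,d,w,h:cv2.resize(cv2.imread('pics/'+f+'.png')[b:d,a:c],(w,h),interpolation=cv2.INTER_CUBIC)
cv2.imwrite('pics/i.png',np.hstack([im('top4',210,140,310,240,400,400),im('scene4',310,140,410,240,400,400)]))
s=load('scene4');t=load('top4')
for sg in (1,-1):
  for v in (1.5,1.7,1.9):
    e=v-1.047;m=[.593+sg*(.033+.06*np.cos(e)),.0985,.156+.06*np.sin(e)]
    a=proj(t,m);b=proj(s,m);print(sg,v,m,(a[0]-210)*4,(a[1]-140)*4,400+(b[0]-310)*4,(b[1]-140)*4)
a=proj(t,[.5926,.0987,.211]);b=proj(s,[.5926,.0987,.211]);print((a[0]-210)*4,(a[1]-140)*4,400+(b[0]-310)*4,(b[1]-140)*4)
"
```

```text
[0.5926 0.0987 0.1965]
80.2167
1 1.5 [np.float64(0.679948289341926), 0.0985, np.float64(0.18225989484137056)] 180.6355742694982 33.91951685430422 518.5616429414865 257.507435623173
1 1.7 [np.float64(0.6736558795808467), 0.0985, np.float64(0.1924543158127517)] 177.7010423980297 41.612554785333714 526.7531804759135 231.3921555077443
1 1.9 [np.float64(0.6654635802877036), 0.0985, np.float64(0.20119541825092424)] 175.12942572743577 54.07700514061298 537.1006746864207 205.5260586339797
-1 1.5 [np.float64(0.506051710658074), 0.0985, np.float64(0.18225989484137056)] 181.07694392111853 387.58663860135766 697.9041812385408 70.24075033926533
-1 1.7 [np.float64(0.5123441204191532), 0.0985, np.float64(0.1924543158127517)] 178.05566636324056 373.6163739744612 694.1218500659702 58.757552431442036
-1 1.9 [np.float64(0.5205364197122964), 0.0985, np.float64(0.20119541825092424)] 175.40378306040338 355.45377120330045 688.2164143863222 51.331412370458
171.84554086371963 201.30822236900508 619.2773490689001 105.92278863859667
```

View pics/i.png

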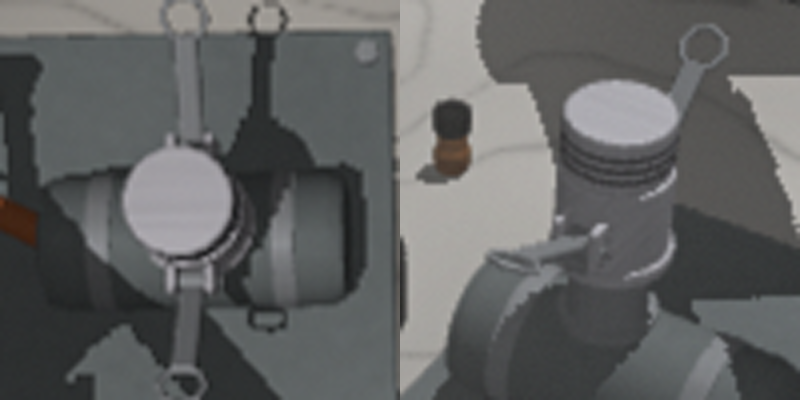

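Coupling is seated with its arms along x: near arm bar end at i.png (185,368), far arm at (187,35), both raised. I'll sweep each arm down with closed, tilted fingers, near arm first.

```bash
cat > cam_arm.py <<'E'
from h import *
def sweep(sg,tau=np.deg2rad(30),X=.5926,Y=.098,l0=.042,over=.006):
    """sg=-1 near arm (-x), +1 far arm"""
    a=np.array([-np.sin(tau),-np.cos(tau)]);n=np.array([-np.cos(tau),np.sin(tau)])
    def tcp(e,d):
        b=np.array([np.cos(e),np.sin(e)]);u=np.array([-np.sin(e),np.cos(e)])
        T=l0*b+(.003+.011*abs(n@u)+d)*u-.017*a
        return np.array([X+sg*(.033+T[0]),Y,.156+T[1]])
    ax=np.array([sg*a[0],0,a[1]])
    qs=[(R.from_euler('y',sg*tau)*R.from_quat(down(k))).as_quat() for k in (0,np.pi)]
    s=tcp(1.0,.012)-.07*ax
    c=[(abs(j[5]),q) for q in qs for j in [kinematics.solve_ik(s,q)] if j is not None]
    q=min(c,key=lambda t:t[0])[1]
    for e in np.linspace(1,-1.05,12): assert kinematics.solve_ik(tcp(e,0),q) is not None,e
    hand.move_gripper(0,20)
    hi=s.copy();hi[2]=.36
    bot.reach(hi,q);bot.servo_line(s,q,.15);bot.servo_line(tcp(1.0,.012),q,.1)
    f0=get_obs()['wrist_force']
    path=[(e,0) for e in np.linspace(.9,-1.05,16)]+[(-1.05,-d) for d in np.arange(.002,over+.001,.002)]
    for e,d in path:
        bot.servo_line(tcp(e,d),q,.06);o=get_obs();f=o['wrist_force']-f0
        print(round(e,2),round(d,3),f,(o['position']-tcp(e,d))*1e3)
        if np.linalg.norm(f)>25: print('stop');break
    bot.dwell(.2)
    bot.servo_line(tcp(e,.012),q,.08)
    p=get_obs()['position']+np.array([sg*.06,0,.05]);bot.servo_line(p,q,.15)
    p[2]=.36;bot.servo_line(p,q,.2);print(get_obs()['time_s'])
E
python3 -c "
from cam_arm import *
sweep(-1)"
```

```text
0.9 0 [-0.427  -0.555   0.5113] [-0.4585  0.0518 -0.0064]
0.77 0 [ 0.5695 -0.1885 -0.0241] [-0.3698 -0.046  -0.2152]
0.64 0 [-0.5171 -0.0513 -0.8669] [-0.2782 -0.0218 -0.2036]
0.51 0 [-0.1998  0.0723 -0.3335] [-0.2817 -0.0702 -0.268 ]
0.38 0 [ 0.8339 -0.0935  0.8217] [-0.2464 -0.0694 -0.2263]
0.25 0 [-1.0112  0.2352  0.3256] [-0.2079 -0.0655 -0.2   ]
0.12 0 [ 0.0382  0.3023 -0.0232] [-0.1476 -0.0425 -0.1255]
-0.01 0 [-0.0225  0.5713  0.1998] [-0.0989 -0.0755 -0.0892]
-0.14 0 [ 0.506  -0.4681 -0.2018] [-0.1014 -0.0705 -0.0216]
-0.27 0 [-0.1185  0.0963  0.0375] [-0.0979 -0.0497 -0.0183]
-0.4 0 [-1.4341 -0.1794  0.3266] [-0.0969 -0.0597  0.0148]
-0.53 0 [ 0.1092  0.2701 -1.172 ] [-0.0725 -0.0573  0.0312]
-0.66 0 [-0.5665 -0.3201 -0.6247] [-0.0418 -0.0169  0.1053]
-0.79 0 [-0.3315 -0.393  -0.4684] [-0.0408 -0.0109  0.0417]
-0.92 0 [-1.2083  0.1153  0.1285] [-0.046  -0.0122 -0.0296]
-1.05 0 [-1.0511 -0.4361 -0.6615] [-0.0801 -0.0506 -0.0767]
-1.05 -0.002 [-1.0226  0.2611 -0.9343] [-0.0718 -0.0438 -0.0852]
-1.05 -0.004 [-4.3233  0.0036  2.1807] [-0.0378 -0.0479 -0.0054]
-1.05 -0.006 [-3.0188  0.0394  2.8841] [ 0.0676  0.0067 -0.0153]
90.7
```

```bash
python3 -c "
from cam_arm import *
sweep(-1,over=.016)" | tail -11; echo; python3 -c "
from cam_arm import *
sweep(1,over=.016)
bot.reach([.40,.30,.36],yawq([.4,.30,.36],0))
cam('top','top5');cam('scene','scene5')
im=lambda f,a,b,c,d,w,h:cv2.resize(cv2.imread('pics/'+f+'.png')[b:d,a:c],(w,h),interpolation=cv2.INTER_CUBIC)
cv2.imwrite('pics/j.png',np.hstack([im('top5',210,140,310,240,400,400),im('scene5',310,140,410,240,400,400)]))
"
```

```text
-1.05 0 [ 0.0601 -0.017   0.5139] [-0.0253 -0.0396 -0.0407]
-1.05 -0.002 [ 0.0769 -0.653   0.0429] [ 0.0621 -0.0172  0.0213]
-1.05 -0.004 [-0.4948  0.2842 -0.9224] [ 0.0385 -0.0054 -0.0447]
-1.05 -0.006 [-1.7685 -0.4901  1.6547] [-0.1393 -0.0774 -0.1181]
-1.05 -0.008 [-5.28   -1.4151  1.2408] [-0.5067 -0.275  -0.4284]
-1.05 -0.01 [-4.486  -0.4697  0.743 ] [-1.096  -0.4427 -0.8235]
-1.05 -0.012 [-7.4702 -1.4307 -0.5167] [-1.6797 -0.6286 -1.1976]
-1.05 -0.014 [-15.687    0.2614   8.302 ] [-2.3801 -0.748  -1.2325]
-1.05 -0.016 [-25.8458   0.1204  20.4648] [-3.126  -0.8569 -1.0784]
stop
101.4333

0.9 0 [-1.8002  1.1362 -9.4464] [-0.0768 -0.0173 -0.6077]
0.77 0 [-3.2847  1.1798 -9.8332] [ 0.0864 -0.0134 -0.3461]
0.64 0 [ -2.8205   0.7414 -10.1667] [ 0.1007 -0.0147 -0.3663]
0.51 0 [-3.4164  0.8161 -9.3326] [ 0.0397 -0.0415 -0.4385]
0.38 0 [-3.3509  1.0455 -9.5406] [ 0.0002 -0.0248 -0.4686]
0.25 0 [-3.6915  1.0663 -9.2014] [-0.0462  0.0049 -0.5346]
0.12 0 [-2.9282  0.7712 -9.3124] [-0.1015 -0.0641 -0.5732]
-0.01 0 [-3.62    0.3905 -9.4175] [-0.1695 -0.0172 -0.5483]
-0.14 0 [-3.1929 -0.0048 
[... 257 characters left out ...]
 0.0141 -0.2087]
-0.79 0 [-2.9676  0.4085 -9.6375] [-0.2508 -0.015  -0.2544]
-0.92 0 [ -3.581    0.7235 -10.4137] [-0.2861  0.0166 -0.2447]
-1.05 0 [-1.5215  0.7304 -6.5112] [0.2143 0.0214 0.3238]
-1.05 -0.002 [ 2.1668  1.2097 -5.758 ] [0.4356 0.0406 0.2703]
-1.05 -0.004 [ 4.6389  0.6527 -2.9919] [1.1105 0.0471 0.7458]
-1.05 -0.006 [ 4.7418  0.8589 -1.4686] [1.4403 0.0482 1.0814]
-1.05 -0.008 [ 5.6005  1.0719 -0.9017] [1.613  0.0863 1.2169]
-1.05 -0.01 [ 6.3694  2.2127 -0.2754] [2.0336 0.1001 1.3426]
-1.05 -0.012 [10.9327  1.7163 -0.437 ] [3.1114 0.1044 1.6852]
-1.05 -0.014 [14.3162  1.1408  2.1896] [4.2727 0.1548 2.1062]
-1.05 -0.016 [18.2065  0.3698  3.9778] [5.5943 0.1743 2.7983]
113.0167
```

View pics/j.png

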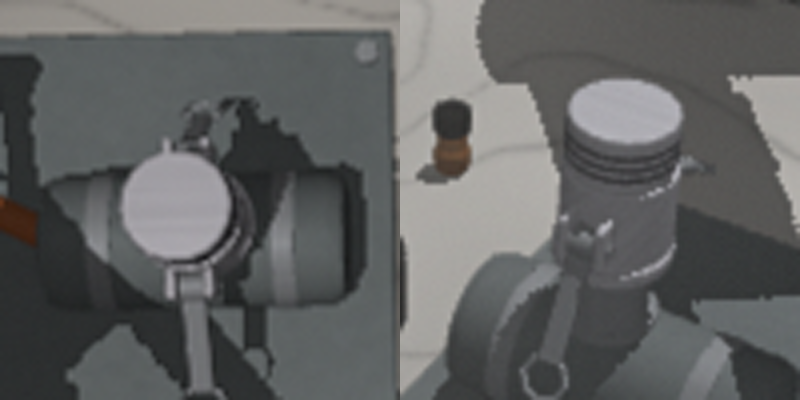

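The far arm is down (ring at (545,378) in the scene half). The near arm looks closer to level: bar toward (205,390) in the top half, tip at (705,165) in the scene half. I'll compare with projections.

```bash
python3 -c "
from h import *
s=load('scene5');t=load('top5')
for sg in (1,-1):
  for v in (0,.3,.6,.9,1.2):
   for L in (.06,.08):
    e=v-1.047;m=[.593+sg*(.033+L*np.cos(e)),.0985,.156+L*np.sin(e)]
    a=proj(t,m);b=proj(s,m);print(sg,v,L,*np.round([(a[0]-210)*4,(a[1]-140)*4,400+(b[0]-310)*4,(b[1]-140)*4]))
"
```

```text
1 0 0.06 201.0 112.0 540.0 359.0
1 0 0.08 205.0 101.0 528.0 399.0
1 0.3 0.06 198.0 82.0 525.0 359.0
1 0.3 0.08 202.0 61.0 508.0 399.0
1 0.6 0.06 195.0 57.0 515.0 347.0
1 0.6 0.08 197.0 28.0 494.0 385.0
1 0.9 0.06 190.0 40.0 510.0 325.0
1 0.9 0.08 191.0 4.0 486.0 356.0
1 1.2 0.06 185.0 32.0 511.0 294.0
1 1.2 0.08 185.0 -8.0 488.0 314.0
-1 0 0.06 202.0 347.0 663.0 219.0
-1 0 0.08 206.0 368.0 669.0 236.0
-1 0.3 0.06 199.0 373.0 677.0 188.0
-1 0.3 0.08 203.0 402.0 688.0 195.0
-1 0.6 0.06 195.0 391.0 689.0 155.0
-1 0.6 0.08 198.0 427.0 703.0 152.0
-1 0.9 0.06 191.0 401.0 696.0 123.0
-1 0.9 0.08 192.0 440.0 713.0 109.0
-1 1.2 0.06 186.0 400.0 699.0 94.0
-1 1.2 0.08 185.0 440.0 717.0 70.0
```

The near arm sprang back to about 0.45 rad; the finger corner probably hooked its pull ring on retreat. I'll push it again with the contact nearer the hinge, away from the ring.

```bash
sed -i 's/over=.006):/over=.006,e0=1.0,fm=25):/; s/tcp(1\.0,\.012)/tcp(e0,.012)/g; s/np.linspace(1,-1.05,12)/np.linspace(e0,-1.05,12)/; s/np.linspace(.9,-1.05,16)/np.linspace(e0-.1,-1.05,9)/; s/>25: print/>fm: print/; s/tcp(e,.012),q,.08)/tcp(e,.025),q,.08)/' cam_arm.py
python3 -c "
from cam_arm import *
sweep(-1,l0=.030,over=.012,e0=.3,fm=15)
bot.reach([.40,.30,.36],yawq([.4,.30,.36],0))
cam('top','top6');cam('scene','scene6')
im=lambda f,a,b,c,d,w,h:cv2.resize(cv2.imread('pics/'+f+'.png')[b:d,a:c],(w,h),interpolation=cv2.INTER_CUBIC)
cv2.imwrite('pics/k.png',np.hstack([im('top6',210,140,310,240,400,400),im('scene6',310,140,410,240,400,400)]))
"
```

```text
0.2 0 [-0.0147  0.637  -0.6763] [-0.034   0.0686  0.2904]
0.04 0 [ 0.3428 -0.6194 -0.9593] [-0.0182  0.002   0.1309]
-0.11 0 [ 0.3975 -0.0544 -1.0983] [-0.0152 -0.0253  0.0396]
-0.27 0 [-0.2524 -0.5106 -0.8796] [-0.0472 -0.0439 -0.0162]
-0.43 0 [ 0.6752 -0.2789 -0.8022] [-0.0925 -0.0575 -0.0391]
-0.58 0 [ 0.1441 -1.2522 -1.5604] [ 0.0113 -0.023   0.0951]
-0.74 0 [ 0.1707  0.15   -0.6515] [0.0646 0.0022 0.0368]
-0.89 0 [-0.0601  1.1374 -1.432 ] [-0.0417 -0.028  -0.1775]
-1.05 0 [-0.059  -0.1055 -0.987 ] [-0.0302 -0.0462 -0.2483]
-1.05 -0.002 [-4.4958 -0.1052  3.7241] [-0.0771 -0.0699 -0.0165]
-1.05 -0.004 [-5.0669 -0.1178  4.4243] [-0.0464 -0.0315  0.0396]
-1.05 -0.006 [-8.4732 -0.165   8.2757] [-0.2481 -0.0688  0.1591]
-1.05 -0.008 [-9.7905 -0.8442 10.5017] [-0.334  -0.1127  0.244 ]
-1.05 -0.01 [-18.6316   0.4076  19.3899] [-1.3798 -0.2563  0.0269]
stop
123.3583
```

View pics/k.png

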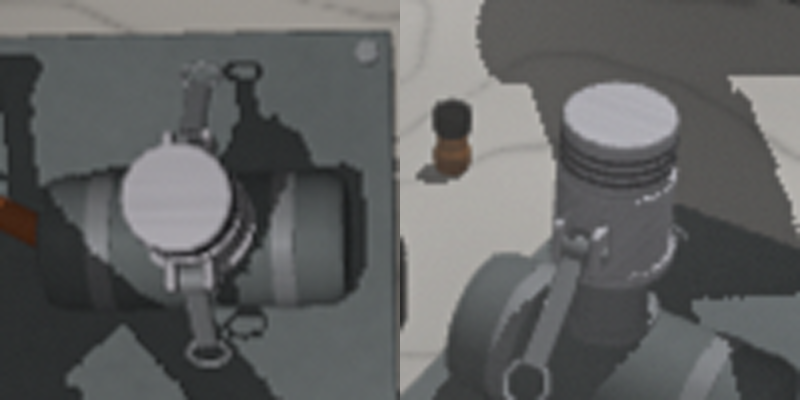

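The near arm is now down (ring at (207,352)), but the far one eased back to about 0.25 (ring at (200,72)). The 20 N pushes rock the coupling, its top moving about 2 mm. I'll press the coupling home from above, push the far arm gently, and check by template matching against the earlier frames.

```bash
cat >> cam_arm.py <<'E'
def press(fm=22,X=.5926,Y=.0987):
    q=yawq([X,Y,.30],0);bot.reach([X,Y,.32],q);hand.move_gripper(0,20);bot.servo_line([X,Y,.236],q,.15);f0=get_obs()['wrist_force'][2]
    for z in np.arange(.234,.215,-.0015):
        bot.servo_line([X,Y,z],q,.03);o=get_obs()
        if o['wrist_force'][2]-f0>fm: break
    print('press',z,o['position'],o['wrist_force'][2]-f0)
    bot.servo_line([X,Y,.32],q,.2)
def match(fa,fb,x0,y0,x1,y1,m=6):
    g=lambda f:cv2.cvtColor(load(f)['frame'],cv2.COLOR_RGB2GRAY).astype(np.float32)
    S=cv2.matchTemplate(g(fb)[y0-m:y1+m,x0-m:x1+m],g(fa)[y0:y1,x0:x1],cv2.TM_CCOEFF_NORMED)
    i,j=np.unravel_index(S.argmax(),S.shape)
    px=lambda s:0.5*(s[0]-s[2])/(s[0]-2*s[1]+s[2]) if len(s)==3 else 0
    return round(j-m+px(S[i,max(j-1,0):j+2]),2),round(i-m+px(S[max(i-1,0):i+2,j]),2),round(float(S.max()),3)
def report(k):
    bot.reach([.40,.30,.36],yawq([.4,.30,.36],0));cam('top','top%d'%k);cam('scene','scene%d'%k);show(k)
def show(k):
    t,s='top%d'%k,'scene%d'%k
    print('cap top',match('top4',t,238,175,270,206),'scene',match('scene4',s,348,158,382,182))
    print('far vs j',match('top5',t,254,163,266,176),match('scene5',s,338,212,358,240))
    print('near vs k',match('top6',t,252,208,268,234),get_obs()['time_s'])
E
python3 -c "
from cam_arm import *
show(5);show(6)
press()
sweep(1,l0=.036,over=.012,e0=.3,fm=9)
press()
report(7)
"
```

```text
cap top (np.float64(-0.42), np.float64(1.02), 0.964) scene (np.float64(0.95), np.float64(-0.4), 0.968)
far vs j (np.float64(0.01), np.float64(-0.02), 1.0) (np.float64(-0.01), np.float64(-0.02), 1.0)
near vs k (np.float64(-0.31), np.float64(1.25), 0.688) 124.3
cap top (np.float64(-0.39), np.float64(-0.94), 0.969) scene (np.float64(0.03), np.float64(0.61), 0.971)
far vs j (np.float64(0.07), np.float64(-2.07), 0.52) (np.float64(-4.05), np.float64(2.28), 0.703)
near vs k (np.float64(-0.01), np.float64(-0.01), 1.0) 124.3
press 0.225 [0.593  0.0988 0.228 ] 24.107954063845554
0.2 0 [ 0.0869  0.179  -0.1977] [-0.1148 -0.0529 -0.7096]
0.04 0 [ 0.4628  0.9061 -0.3633] [-0.1384 -0.0238 -0.5099]
-0.11 0 [-0.4566 -0.7567  0.4076] [-0.2591 -0.0278 -0.5447]
-0.27 0 [-0.6259 -1.4991 -1.3627] [-0.337  -0.0441 -0.545 ]
-0.43 0 [ 0.0119 -0.1949 -0.5623] [-0.3723 -0.0397 -0.4835]
-0.58 0 [-0.0999 -0.5518 -0.3018] [-0.3715 -0.0346 -0.4101]
-0.74 0 [-0.9453 -0.6655  0.051 ] [-0.1066  0.0065 -0.1255]
-0.89 0 [ 0.0207  0.1232 -0.9246] [-0.1913 -0.0057 -0.1739]
-1.05 0 [2.594  0.0804 4.0031] [0.3164 0.0333 0.4359]
-1.05 -0.002 [4.1195 0.2683 4.7912] [0.6341 0.0255 0.4008]
-1.05 -0.004 [ 7.1726 -0.0639  8.2662] [1.529  0.0535 1.0018]
stop
136.65
press 0.225 [0.5931 0.0988 0.228 ] 23.829563556415387
cap top (np.float64(-0.35), np.float64(0.09), 0.974) scene (np.float64(0.43), np.float64(0.01), 0.98)
far vs j (np.float64(0.23), np.float64(-0.91), 0.946) (np.float64(-0.65), np.float64(0.64), 0.908)
near vs k (np.float64(0.04), np.float64(1.24), 0.923) 142.0833
```

```bash
python3 -c "
from cam_arm import *
print('wheel',match('top4','top7',122,195,205,215),match('scene4','scene7',420,205,525,300))
print('jar',match('top1','top7',445,270,475,298),'cover',match('top1','top7',405,215,440,248))
print('vial',match('top0','top7',344,262,358,278),'spanner',match('top0','top7',415,140,485,175))
hand_in()"
```

```text
wheel (np.float64(0.05), np.float64(-0.06), 0.999) (np.float64(0.01), np.float64(-0.0), 0.998)
jar (np.float64(0.03), np.float64(-0.04), 1.0) cover (np.float64(-0.0), np.float64(-0.0), 1.0)
vial (np.float64(-0.0), np.float64(0.01), 1.0) spanner (np.float64(-0.0), np.float64(-0.0), 0.999)
the job is handed in; nothing more can be done
```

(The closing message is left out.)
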